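Build the drilling stack on the pinned fixture

TASK

Make up the drilling stack on the low metal fixture with the two upright dowel pins, from the bottom up and with every part lying lengthwise along the line of the pins: first the plain plywood backer board flat on the base, centred between the pins, then the black riser plate with four screw holes centred on the backer. Next seat the long metal drilling template with both of its big end holes over the pins, so that it lies flat on the riser, and last set the beech clamp block flat on the middle of the template. Leave the wax bar, the wax tin, the roll of tape and everything else where they lie.

Things in the scene. Friction and masses are not known exactly. Their poses are not given: they have to be found in the camera images.
- fixture_seat (a point): Drilling fixture, fixed to the bench: an aluminium base plate 84 x 146 mm and 14 mm thick, with two dark steel dowel pins. This point is the centre of the base's top face, 14 mm above the bench and half-way between the pins; y runs along the line of the pins and the base's length, x across, z up. The pins stand at y = -55 and y = +55 mm, are 10 mm thick and rise 57 mm above this face; the uppermost 10 mm taper to a 3 mm wide tip. 100 mm are free between the pins.
- backer_centre (a point): Backer board, loose: plain plywood without holes, 58 (x) x 78 (y) x 15 mm (z), 70 g. The point is its centre, half-way up (7.5 mm above its underside); z up.
- riser_centre (a point): Riser plate, loose: black plastic with four 7 mm screw holes, 50 (x) x 68 (y) x 18 mm (z), 120 g. The point is its centre, half-way up (9 mm above its underside); z up.
- template_centre (a point): Drilling template, loose: long steel plate 46 (x) x 136 (y) x 8 mm (z), 220 g, with two 14 mm locating holes right through it at y = -55 and +55 mm (for the pins; either way round fits) and four small brass bushings between them. The point is its centre, half-way up (4 mm above its underside); z up.
- block_centre (a point): Clamp block, loose: beech wood, 36 (x) x 75 (y) x 30 mm (z), 120 g, no holes. The point is its centre, half-way up (15 mm above its underside); z up.
- wax_centre (a point): Bystander, loose: green bar of ski wax with sloping sides, 36 (x) x 85 (y) x 19 mm (z), not part of the stack. The point is its centre; z up.
- tin_centre (a point): Bystander, loose: round wax tin with a red lid, 66 mm across and 30 mm high. The point is its centre.
- vice_end (a point): Bystander, fixed: far end, top, of the ski vice, a bar 45 mm wide (y) running straight ahead of the robot from the bench edge to here, about this high (176 mm), 200 mm at the jaw nearest the robot; parts may lie on either side. Rows of bins hang over the back of the bench, from x = 0.62 m and z = 0.47 m on: keep the wrist clear of them.
- tape_centre (a point): Bystander, loose: roll of black tape lying flat, 70 mm across and 18 mm high. The point is its centre.
There are look-alikes about, which are no part of the job. Of the things that look like the part that bears template_centre, take the one that is nearest to the robot's base at the start.

How it is judged:
By the outcome, as a careful person would: the job done as asked, in the order asked, and still so for the second after the job is handed in, with the robot touching nothing.
It also fails if it takes over 128 s, if anything falls off the work surface, if the arm or the gripper's body presses on something with over 40 N, if the wrist force passes 120 N, or if a joint passes its speed limit or range.

ROBOT

A 6-joint arm with a two-finger parallel gripper is mounted at the origin on a cart in front of the work surface, level with it; the furniture and walls round the work are solid. World frame = base frame: x ahead of the robot, y to its left, z up, the work surface at z = 0. Lengths are in m, angles in degrees, forces in N, time in s.
With the tool pointing down it reaches from about 0.25 to 0.725 m from the base axis. Payload 9.7 kg.
Tool frame: the origin (TCP) lies at the very end of the fingers, on their centre line; the grasp point (between the pads) lies 19 mm behind it; z points along the fingers, y is the line along which they close (so a half turn about z gives the same grasp; the last joint's range is limited). The gripper opens to 85 mm and grips with 20 to 120 N. Pads are 22 mm wide; open, the fingers measure 114 mm over their backs; the gripper's body (76 mm by 85 mm) begins 54 mm behind the grasp point. The pads swing forward as they close: fully open they stand 13 mm farther back than shut.
Start: joints at [67.437, 4.979, 10.078, 95.1, 0, 90], TCP at [0.211, 0.508, 0.231] pointing down, gripper open.
Joint ranges: [-179.16, 179.16], [-48.56, 103.87], [-65.8, 70.77], [-126.05, 130.52], [-82.76, 87.17], [-180, 180]. Speed limits (degrees/s): [127.2, 127.2, 147.25, 180, 180, 180].

INTERFACE

Orientations are given as [roll, pitch, yaw] about the fixed x, y, z axes, in that order (R = Rz(yaw) Ry(pitch) Rx(roll)).
In Python, from workcell import bot gives the robot as it stands.
- The arm moves only by the tool arm_command, never from a script. Its argument "series" is a list of rows, each a list of 4 numbers: the shift along the tool's x, y, z in m, then the turn about the tool's z in rad. A call has exactly 5 rows; each row is the pose to reach, as a shift and turn from the pose commanded when the call began, along the tool's axes at that moment; what a row does not reach only later rows make up. A row lasts 1/10 s, in which the tool goes at most 50 mm and 8.59 degrees, less where a joint would pass 70% of its speed; a pose out of reach is approached as far as the arm can. A call with a gripper value outside its range is refused whole. "hand" is the finger opening in m, from 0 to 0.0854, set as the call begins (left out, the last holds). The fingers move at their own pace and stop on an object; "grip_force" is the grip in N (left out, the last holds). Time passes only in rows, so rows that repeat a pose let the fingers close, or fill a call up. It gives the time, the measured TCP pose, the force, the opening and the grip force at its end, in the units of the state.
- bot.get_obs(): the state, without advancing time (a new reading comes with each control period).
- bot.camera(name): name is "scene" or "top" or "wrist"; returns a dict with "color" (480x640x3 uint8, blue, green, red), "camera_matrix" (3x3 intrinsics, pixels), "xyz" and "orientation" of the camera in the world; the wrist camera has in their place "T_tool_cam" (4x4, takes a point from camera to tool coordinates, whose origin is the TCP and whose axes are the flange's). Camera axes: x right, y up, looking along -z (the intrinsics and any distortion apply to the point x, -y, -z); pixel columns grow to the right and rows downward; lengths in m; the calibration is good to about 2 mm. A picture is of the moment at which its call begins: read the wrist's pose just before it. There is no depth.
- bot.job_done(): hands the job in; it is judged then, once.
Trained networks look in the newest picture that a camera, given by its name, has taken for a name from the list of things; names that differ only in an ending like _2 or _b are one class to them, and where a whole thing is asked for, a point or a joint stands for the part that bears it (a point fixed in the world has none). Each returns a list of dicts, best first, with "confidence" (0 to 1); they miss things now and then, are a little off and sometimes report something else, mostly with a low value. They report only what shows in the picture. A call takes as long as a camera call. They do not tell look-alikes from the thing itself.
- bot.find_in(camera, target): "location" ([column, row] in pixels, amid what is visible of it).
- bot.mark_of(camera, target): "location" ([column, row] in pixels: a listed point, or the origin of a listed thing).
The state is a dict: "time": time; "q": joint angles; "qd": joint speeds; "joint_efforts": joint torques, N m; "ee_pos": TCP position; "tcp_rot": TCP orientation; "wrist_force": force on the tool from outside, world axes, zero at the start; "torque": the same for the moment, N m; "opening": finger opening in m; "grasp_force": force on a finger pad.
Only numpy, scipy, OpenCV 4.12 (cv2) and the standard library are available. Lean on these libraries where they do the work, as an engineer would, in place of code of your own. Each camera call takes 0.05 s, during which the arm holds its last target. There are 200 camera calls.

## Working session

There is one attempt and no reset: what is moved stays moved. The work goes in short steps, Python scripts to look and compute and a tool call to move; the robot and the scene stay as the last step left them, time stands still between calls to the robot, and variables do not carry over. Pictures are saved under pics/ and viewed, at most 14 in all, crops included, and the job is handed in when it is done.

Besides the shell and the picture viewer there is one more tool, called after "Call:" in YAML: its name, and indented under it one key for each argument. arm_command: Moves the arm, as the interface text tells. Its arguments: {"type":"object","properties":{"series":{"type":"array"},"hand":{"type":"number"},"grip_force":{"type":"number"}},"required":["series"]}

```bash
mkdir -p pics; ls
cat > h.py <<'E'
import numpy as np, cv2
from scipy.spatial.transform import Rotation as R
from workcell import bot
def shot(name,cam):
    o=bot.get_obs(); c=bot.camera(cam); cv2.imwrite(f'pics/{name}.png',c['color'])
    if cam=='wrist':
        T=np.eye(4);T[:3,:3]=R.from_euler('xyz',o['tcp_rot'],degrees=True).as_matrix();T[:3,3]=o['ee_pos']
        C=T@np.array(c['T_tool_cam'])
    else:
        C=np.eye(4);ori=np.array(c['orientation'])
        C[:3,:3]=ori if ori.shape==(3,3) else R.from_euler('xyz',ori,degrees=True).as_matrix();C[:3,3]=c['xyz']
    return c,np.array(c['camera_matrix']),C
def w(px,K,C,z):
    px=np.atleast_2d(px).astype(float)
    d=np.c_[(px[:,0]-K[0,2])/K[0,0],-(px[:,1]-K[1,2])/K[1,1],-np.ones(len(px))]@C[:3,:3].T
    return C[:3,3]+d*((z-C[2,3])/d[:,2])[:,None]
def pix(P,K,C):
    p=(np.atleast_2d(P)-C[:3,3])@C[:3,:3]; p=p*[1,-1,-1]
    return np.c_[K[0,0]*p[:,0]/p[:,2]+K[0,2],K[1,1]*p[:,1]/p[:,2]+K[1,2]]
E
python3 - <<'E'
from h import *
o=bot.get_obs();print(o)
Z=dict(fixture_seat=.014,backer_centre=.0075,riser_centre=.009,template_centre=.004,block_centre=.015,wax_centre=.01,tin_centre=.015,tape_centre=.009)
for cam in('top','scene'):
    c,K,C=shot(cam,cam); print(cam,[k for k in c],K.tolist(),C.round(3).tolist(),c.get('distortion'))
    for t,z in Z.items():
        print(t,[(d['confidence'],np.round(d['location']).tolist(),w(d['location'],K,C,z)[0,:2].round(3).tolist()) for d in bot.mark_of(cam,t)[:4]])
E
```

```text
pics
{'time': 0.0, 'q': array([ 6.74369249e+01,  5.00930526e+00,  1.00325597e+01,  9.50988150e+01,
       -4.27723258e-06,  9.00005084e+01]), 'qd': array([-0.00017717,  0.00198084, -0.11322185,  0.06937827,  0.02020963,
       -0.11080784]), 'joint_efforts': array([ 2.17886416e-03, -5.20386600e+01,  4.64801896e+01,  1.62706047e-02,
        6.44055331e-05,  1.60220713e-05]), 'ee_pos': array([0.21094402, 0.50768234, 0.23058332]), 'tcp_rot': array([-1.79924439e+02,  4.94768533e-06,  1.57436417e+02]), 'wrist_force': array([-0.25890927,  0.11554695, -0.29640859]), 'torque': array([-0.00150343,  0.0424689 ,  0.05500048]), 'grasp_force': 0.0, 'opening': 0.0853231459688253}
top ['color', 'camera_matrix', 'xyz', 'orientation'] [[481.8320617882454, 0.0, 321.26668250716506], [0.0, 481.8320617882454, 233.2059053882717], [0.0, 0.0, 1.0]] [[-0.009, 0.991, -0.13, 0.313], [-1.0, -0.013, -0.028, -0.133], [-0.029, 0.13, 0.991, 1.4], [0.0, 0.0, 0.0, 1.0]] None
fixture_seat [(0.93, [383.0, 240.0], [0.473, -0.272]), (0.27, [434.0, 279.0], [0.358, -0.416])]
backer_centre [(0.9, [380.0, 286.0], [0.341, -0.
[... 552 characters left out ...]
], [0.0, 466.04477515911196, 239.4129524137456], [0.0, 0.0, 1.0]] [[0.46, 0.637, -0.618, -0.334], [-0.888, 0.323, -0.329, -0.538], [-0.01, 0.7, 0.714, 1.069], [0.0, 0.0, 0.0, 1.0]] None
fixture_seat [(0.56, [375.0, 289.0], [0.475, -0.285])]
backer_centre [(0.79, [344.0, 321.0], [0.339, -0.254])]
riser_centre [(0.64, [251.0, 242.0], [0.475, 0.137])]
template_centre [(0.8, [427.0, 310.0], [0.477, -0.442]), (0.66, [486.0, 283.0], [0.648, -0.564])]
block_centre [(0.68, [328.0, 267.0], [0.488, -0.128])]
wax_centre [(0.49, [219.0, 213.0], [0.542, 0.308])]
tin_centre [(0.69, [245.0, 206.0], [0.607, 0.248]), (0.4, [425.0, 306.0], [0.48, -0.434])]
tape_centre [(0.86, [406.0, 342.0], [0.353, -0.424])]
```

Run:
```python
import cv2
a=cv2.imread('pics/top.png')
cv2.imwrite('pics/top_c.png',cv2.resize(a[150:330,160:520],None,fx=2.2,fy=2.2,interpolation=cv2.INTER_CUBIC))
```

```text
(no output)
```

View pics/top_c.png

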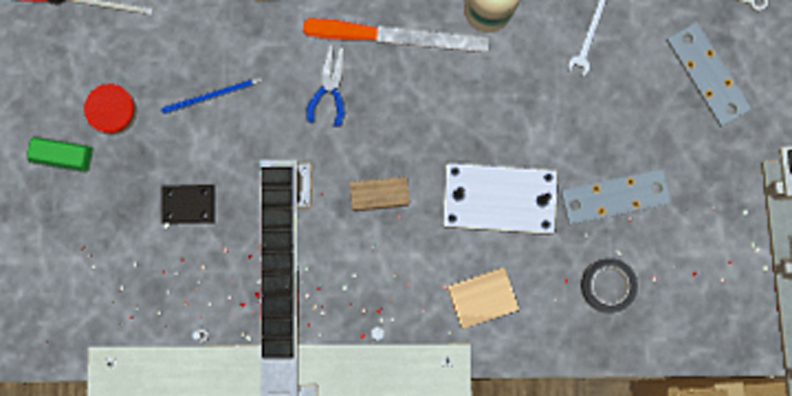

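View pics/scene.png

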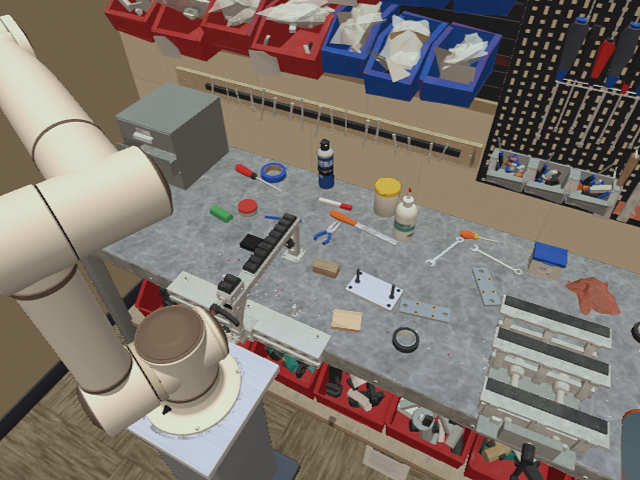

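The top crop shows the backer at crop (483,298), the block at (380,194), the riser at (188,203) and the fixture at (500,199). Two plates could be the template: one at crop (615,197), image (439,240), and one at crop (708,75), image (478,183). The first fits, at 0.64 m from the base against 0.85 m. The enlarged crop shows its two end holes and four bushings.

```bash
cat >> h.py <<'E'
def plan(*wps,start=None):
    "prints tool-frame shift (mm) and turn (rad) for each leg, waypoints x,y,z,yaw; start default measured"
    if start is None:
        o=bot.get_obs(); start=[*o['ee_pos'],o['tcp_rot'][2]]
    p=np.array(start,float)
    for q in wps:
        q=np.array(q,float); a=np.radians(p[3]); d=q[:3]-p[:3]
        t=-((q[3]-p[3]+180)%360-180)
        print('leg',(1e3*np.array([d[0]*np.cos(a)+d[1]*np.sin(a),d[0]*np.sin(a)-d[1]*np.cos(a),-d[2]])).round(1),'turn',round(np.radians(t),4))
        p=q
E
python3 - <<'E'
from h import *
plan((.30,.33,.27,137),(.38,.13,.3,120),(.40,-.07,.3,105),(.40,-.26,.3,90))
E
```

```text
leg [-150.4 -130.2  -38.7] turn 0.3567
leg [-194.9  -91.7  -30. ] turn 0.2967
leg [-183.2  -82.7   -0. ] turn 0.2618
leg [-183.5  -49.2   -0. ] turn 0.2618
```

Call:
arm_command:
  series:
    - [-0.03,-0.026,-0.008,0.071]
    - [-0.06,-0.052,-0.016,0.143]
    - [-0.09,-0.078,-0.023,0.214]
    - [-0.12,-0.104,-0.031,0.285]
    - [-0.15,-0.13,-0.039,0.357]
  hand: 0.085

```text
time: 1.4
ee_pos: [0.3, 0.3289, 0.2707]
tcp_rot: [180.0, 0.0, 136.8]
wrist_force: [0.4, -0.1, 0.4]
opening: 0.0851
grasp_force: 0.0
```

Call:
arm_command:
  series:
    - [-0.039,-0.018,-0.006,0.059]
    - [-0.078,-0.037,-0.012,0.119]
    - [-0.117,-0.055,-0.018,0.178]
    - [-0.156,-0.073,-0.024,0.237]
    - [-0.195,-0.092,-0.03,0.297]

```text
time: 1.9
ee_pos: [0.3797, 0.1284, 0.3008]
tcp_rot: [180.0, 0.0, 119.8]
wrist_force: [0.4, 1.0, 0.8]
opening: 0.0849
grasp_force: 0.0
```

Call:
arm_command:
  series:
    - [-0.037,-0.017,0,0.052]
    - [-0.073,-0.033,0,0.105]
    - [-0.11,-0.05,0,0.157]
    - [-0.147,-0.066,0,0.21]
    - [-0.183,-0.083,0,0.262]

```text
time: 2.4
ee_pos: [0.3988, -0.0717, 0.3005]
tcp_rot: [180.0, 0.0, 104.8]
wrist_force: [0.3, 1.4, -0.5]
opening: 0.0849
grasp_force: 0.0
```

Call:
arm_command:
  series:
    - [-0.05,-0.013,0,0.07]
    - [-0.1,-0.026,0,0.14]
    - [-0.15,-0.04,0,0.21]
    - [-0.183,-0.049,0,0.262]
    - [-0.183,-0.049,0,0.262]

```text
time: 2.9
ee_pos: [0.3983, -0.2633, 0.2992]
tcp_rot: [-179.9, 0.0, 89.6]
wrist_force: [0.3, 0.5, -0.4]
opening: 0.0852
grasp_force: 0.0
```

Run:
```python
from h import *
o=bot.get_obs();print(o['time'],o['ee_pos'],o['tcp_rot'],o['q'].round(1))
Z=dict(fixture_seat=.014,backer_centre=.015,template_centre=.008,block_centre=.03)
c,K,C=shot('w1','wrist'); print(K,C.round(3),np.array(c['T_tool_cam']).round(3))
for t,z in Z.items():
        print(t,[(d['confidence'],np.round(d['location']).tolist(),w(d['location'],K,C,z)[0,:2].round(4).tolist()) for d in bot.mark_of('wrist',t)[:4]])
```

```text
2.9 [ 0.39834591 -0.26325565  0.29918399] [-1.79920365e+02  6.63239781e-05  8.95916363e+01] [-33.4  -2.8   9.9 102.7  -0.   57. ]
[[332.41758254   0.         315.71858857]
 [  0.         332.41758254 235.41234801]
 [  0.           0.           1.        ]] [[ 1.     0.006  0.003  0.399]
 [-0.007  0.947  0.32  -0.181]
 [-0.001 -0.32   0.947  0.442]
 [ 0.     0.     0.     1.   ]] [[ 0.     0.947  0.32   0.083]
 [ 1.    -0.    -0.     0.   ]
 [-0.     0.32  -0.947 -0.143]
 [ 0.     0.     0.     1.   ]]
fixture_seat [(0.58, [379.0, 205.0], [0.4821, -0.2831])]
backer_centre [(0.89, [276.0, 186.0], [0.3477, -0.2569])]
template_centre [(0.96, [367.0, 302.0], [0.4734, -0.4314])]
block_centre [(0.95, [385.0, 71.0], [0.4769, -0.1255])]
```

View pics/w1.png

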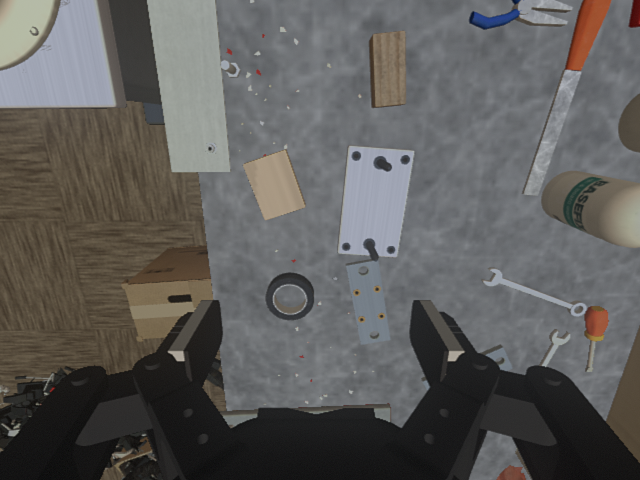

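The wrist view shows the backer at (276,186), the block at (388,69), and the fixture at (376,201) with its pins at (382,162) and (371,246). The near template is at (367,302), lying clear of the base. Next I'll segment these for precise poses.

```bash
cat >> h.py <<'E'
def rect(img,K,C,px,z,half,size,thr=28,name=None):
    "rectify plane z round pixel px (1 mm=4 px), grabCut seeded with nominal size (mm); returns centre, angle of long axis, dims"
    c0=w(px,K,C,z)[0,:2]; S=4; n=int(half*2*S)
    corners=np.array([[c0[0]-half/1e3,c0[1]+half/1e3,z],[c0[0]+half/1e3,c0[1]+half/1e3,z],[c0[0]+half/1e3,c0[1]-half/1e3,z],[c0[0]-half/1e3,c0[1]-half/1e3,z]])
    H=cv2.getPerspectiveTransform(pix(corners,K,C).astype(np.float32),np.float32([[0,0],[n,0],[n,n],[0,n]]))
    r=cv2.warpPerspective(img,H,(n,n),flags=cv2.INTER_CUBIC)
    m=np.full((n,n),cv2.GC_PR_BGD,np.uint8); cv2.circle(m,(n//2,n//2),int(np.hypot(*size)/2*S*1.12),cv2.GC_PR_FGD,-1)
    m[cv2.circle(np.zeros((n,n),np.uint8),(n//2,n//2),int(np.hypot(*size)/2*S*1.2),1,-1)==0]=cv2.GC_BGD
    cv2.circle(m,(n//2,n//2),int(min(size)*.35*S),cv2.GC_FGD,-1)
    cv2.grabCut(r,m,None,np.zeros((1,65)),np.zeros((1,65)),6,cv2.GC_INIT_WITH_MASK)
    f=cv2.morphologyEx(((m==1)|(m==3)).astype(np.uint8),cv2.MORPH_OPEN,np.ones((21,21)))
    cs=max(cv2.findContours(f,0,1)[0],key=cv2.contourArea)
    b=cv2.boxPoints(cv2.minAreaRect(cs)); e=[b[1]-b[0],b[2]-b[1]]; e.sort(key=np.linalg.norm)
    ctr=b.mean(0)/S; p=np.array([c0[0]+(ctr[0]-half)/1e3,c0[1]-(ctr[1]-half)/1e3])
    ang=np.degrees(np.arctan2(-e[1][1],e[1][0]))%180
    if name: cv2.polylines(r,[b.astype(int)],1,(0,0,255),1); cv2.imwrite(f'pics/{name}.png',r)
    return p.round(4),round(float(ang),1),[round(float(np.linalg.norm(v))/S,1) for v in e],r
E
python3 - <<'E'
from h import *
o=bot.get_obs();c,K,C=shot('w1b','wrist');im=c['color'];rs=[]
for n,px,z,s in (('backer',(276,186),.015,(58,78)),('block',(388,69),.03,(36,75)),('templ',(367,302),.008,(46,136)),('fix',(376,201),.014,(84,146))):
    p,a,d,r=rect(im,K,C,px,z,95,s,name='r_'+n);print(n,p,a,d);rs.append(cv2.resize(cv2.imread(f'pics/r_{n}.png'),(390,390),interpolation=cv2.INTER_AREA)[50:340])
cv2.imwrite('pics/m1.png',np.vstack([np.hstack(rs[:2]),np.hstack(rs[2:])]))
E
```

```text
backer [ 0.3453 -0.2559] 107.9 [60.9, 81.7]
block [ 0.4795 -0.1252] 94.8 [41.0, 75.9]
templ [ 0.4757 -0.4356] 101.0 [48.0, 137.2]
fix [ 0.4744 -0.2859] 85.4 [84.2, 152.5]
```

View pics/m1.png

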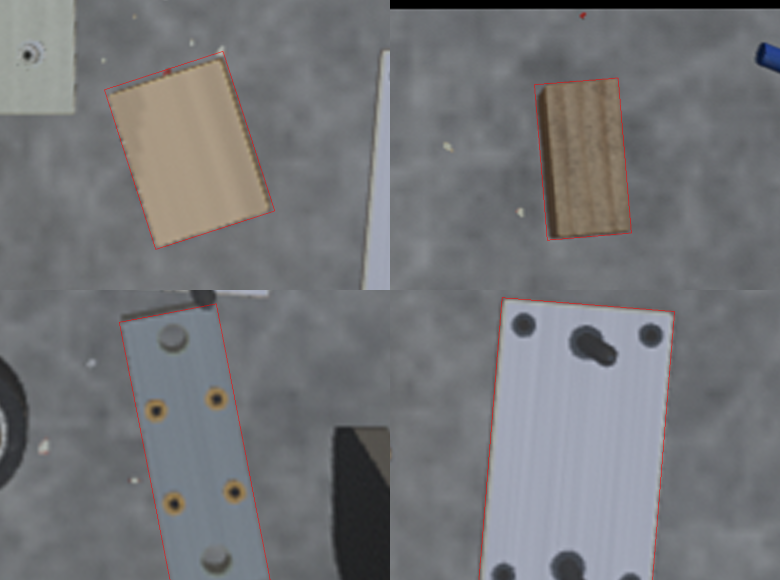

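Run:
```python
from h import *
print(bot.get_obs()['ee_pos'])
plan((.344,-.2575,.10,107.9),(.344,-.2575,.02,107.9))
```

```text
[ 0.39904618 -0.25846434  0.30063596]
leg [  1.  -55.  200.6] turn -0.3116
leg [ 0.  0. 80.] turn -0.0
```

Call:
arm_command:
  series:
    - [0,-0.014,0.04,-0.078]
    - [0,-0.028,0.08,-0.156]
    - [0.001,-0.042,0.12,-0.234]
    - [0.001,-0.055,0.15,-0.312]
    - [0.001,-0.055,0.15,-0.312]

```text
time: 3.7
ee_pos: [0.3415, -0.2562, 0.1468]
tcp_rot: [-179.8, -0.3, 108.0]
wrist_force: [-0.1, 0.4, 0.2]
opening: 0.085
grasp_force: 0.0
```

Call:
arm_command:
  series:
    - [0,0,0,0]
    - [0,0,0,0]
    - [0,0,0,0]
    - [0,0,0,0]
    - [0,0,0,0]

```text
time: 4.2
ee_pos: [0.3443, -0.2586, 0.1508]
tcp_rot: [180.0, 0.0, 107.8]
wrist_force: [-0.4, 0.2, 0.4]
opening: 0.0848
grasp_force: 0.0
```

Run:
```python
from h import *
c,K,C=shot('w2','wrist');im=c['color'];o=bot.get_obs();print(o['ee_pos'],o['tcp_rot'])
for n,P,z,s in (('backer',(.344,-.2575),.015,(58,78)),('fix',(.474,-.284),.014,(84,146))):
    px=pix([*P,z],K,C)[0];p,a,d,r=rect(im,K,C,px,z,95,s,name='r2_'+n);print(n,px.round(),p,a,d)
cv2.imwrite('pics/m2.png',np.hstack([cv2.resize(cv2.imread(f'pics/r2_{n}.png'),(400,400),interpolation=cv2.INTER_AREA) for n in('backer','fix')]))
```

```text
[ 0.34417897 -0.2585309   0.1506648 ] [1.79982858e+02 2.21254004e-02 1.07812591e+02]
backer [315. 221.] [ 0.3444 -0.256 ] 107.9 [58.6, 81.2]
fix [438. 287.] [ 0.4819 -0.2905] 85.4 [108.8, 160.6]
```

View pics/m2.png

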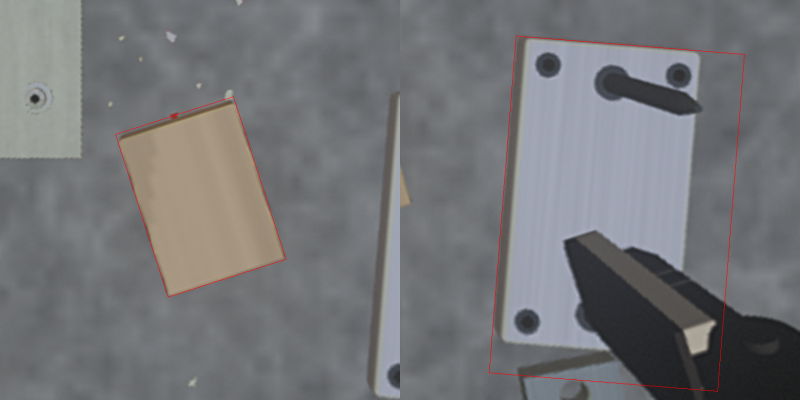

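The fits are now consistent: backer centre ≈ (0.345,-0.2575), long axis 107.9°, and the fixture's long axis is at 85.4°. Next I grasp the backer.

Call:
arm_command:
  series:
    - [0.001,0.001,0.035,0]
    - [0.001,0.001,0.07,0]
    - [0.001,0.001,0.105,0]
    - [0.001,0.001,0.13,0]
    - [0.001,0.001,0.14,0]

```text
time: 4.75
ee_pos: [0.3433, -0.2563, 0.008]
tcp_rot: [-179.9, -0.2, 107.8]
wrist_force: [0.7, 1.1, -0.2]
opening: 0.0845
grasp_force: 0.0
```

Call:
arm_command:
  series:
    - [0,0,0.004,0]
    - [0,0,0.008,0]
    - [0,0,0.008,0]
    - [0,0,0.008,0]
    - [0,0,0.008,0]

```text
time: 5.25
ee_pos: [0.3449, -0.2574, 0.0031]
tcp_rot: [180.0, 0.1, 107.8]
wrist_force: [0.2, 0.0, 0.2]
opening: 0.085
grasp_force: 0.0
```

Call:
arm_command:
  series:
    - [0,0,0,0]
    - [0,0,0,0]
    - [0,0,0,0]
    - [0,0,0,0]
    - [0,0,0,0]
  hand: 0.05
  grip_force: 40

```text
time: 5.75
ee_pos: [0.3447, -0.2573, 0.0028]
tcp_rot: [180.0, 0.0, 107.8]
wrist_force: [-1.2, 1.7, 4.9]
opening: 0.0566
grasp_force: 43.1
```

Call:
arm_command:
  series:
    - [0,0,0,0]
    - [0,0,0,0]
    - [0,0,0,0]
    - [0,0,0,0]
    - [0,0,0,0]

```text
time: 6.25
ee_pos: [0.3447, -0.2573, 0.0028]
tcp_rot: [180.0, 0.0, 107.8]
wrist_force: [-1.3, 0.6, 6.3]
opening: 0.0564
grasp_force: 43.1
```

Run:
```python
from h import *
plan((.345,-.257,.13,107.8),(.474,-.365,.165,85.5))
```

```text
leg [ 1.000e-01  4.000e-01 -1.272e+02] turn 0.0004
leg [-142.3   89.8  -35. ] turn 0.3892
```

Call:
arm_command:
  series:
    - [0,0,-0.015,0]
    - [0,0,-0.04,0]
    - [0,0,-0.07,0]
    - [0,0,-0.1,0]
    - [0,0,-0.127,0]

```text
time: 6.75
ee_pos: [0.3445, -0.2571, 0.1306]
tcp_rot: [180.0, 0.0, 107.8]
wrist_force: [-0.4, -0.6, -0.4]
opening: 0.0567
grasp_force: 43.0
```

Call:
arm_command:
  series:
    - [-0.028,0.018,-0.01,0.08]
    - [-0.056,0.036,-0.02,0.16]
    - [-0.085,0.054,-0.03,0.24]
    - [-0.115,0.072,-0.035,0.32]
    - [-0.142,0.09,-0.035,0.389]

```text
time: 7.25
ee_pos: [0.4749, -0.366, 0.1648]
tcp_rot: [179.9, 0.0, 85.3]
wrist_force: [-0.0, -0.7, 0.1]
opening: 0.0567
grasp_force: 43.0
```

Call:
arm_command:
  series:
    - [0,0,0,0]
    - [0,0,0,0]
    - [0,0,0,0]
    - [0,0,0,0]
    - [0,0,0,0]

```text
time: 7.75
ee_pos: [0.4732, -0.3645, 0.1649]
tcp_rot: [180.0, 0.0, 85.5]
wrist_force: [0.1, 0.5, -0.1]
opening: 0.0569
grasp_force: 43.0
```

```bash
cat >> h.py <<'E'
def warp(img,K,C,c0,z,half,S=4):
    n=int(half*2*S); h=half/1e3
    q=np.array([[c0[0]-h,c0[1]+h,z],[c0[0]+h,c0[1]+h,z],[c0[0]+h,c0[1]-h,z],[c0[0]-h,c0[1]-h,z]])
    return cv2.warpPerspective(img,cv2.getPerspectiveTransform(pix(q,K,C).astype(np.float32),np.float32([[0,0],[n,0],[n,n],[0,n]])),(n,n),flags=cv2.INTER_CUBIC)
def box(mask,c0,half,S=4):
    m=cv2.morphologyEx(mask.astype(np.uint8),cv2.MORPH_OPEN,np.ones((13,13)))
    cs=max(cv2.findContours(m,0,1)[0],key=cv2.contourArea); b=cv2.boxPoints(cv2.minAreaRect(cs))
    e=sorted([b[1]-b[0],b[2]-b[1]],key=np.linalg.norm); p=b.mean(0)/S
    return np.round([c0[0]+(p[0]-half)/1e3,c0[1]-(p[1]-half)/1e3],4),round(float(np.degrees(np.arctan2(-e[1][1],e[1][0]))%180),1),[round(float(np.linalg.norm(v))/S,1) for v in e],b
E
python3 - <<'E'
from h import *
c,K,C=shot('w3','wrist');o=bot.get_obs();print(o['ee_pos'],o['tcp_rot'],o['opening'])
c0=(.474,-.283);r=warp(c['color'],K,C,c0,.014,95)
hsv=cv2.cvtColor(r,cv2.COLOR_BGR2HSV);g=(hsv[...,2]>145)&(hsv[...,1]<60)
p,a,d,b=box(g,c0,95);print('fix',p,a,d)
cv2.polylines(r,[b.astype(int)],1,(0,0,255),1)
cv2.imwrite('pics/m3.png',np.hstack([cv2.resize(r,(400,400),interpolation=cv2.INTER_AREA),cv2.resize(c['color'],(400,300))[:].copy() if 0 else cv2.copyMakeBorder(cv2.resize(c['color'],(400,300)),0,100,0,0,0)]))
E
```

```text
[ 0.47333995 -0.36450381  0.16487219] [1.79960751e+02 2.43928616e-02 8.55411302e+01] 0.05642008732469663
fix [ 0.4749 -0.283 ] 85.4 [82.6, 144.3]
```

View pics/m3.png

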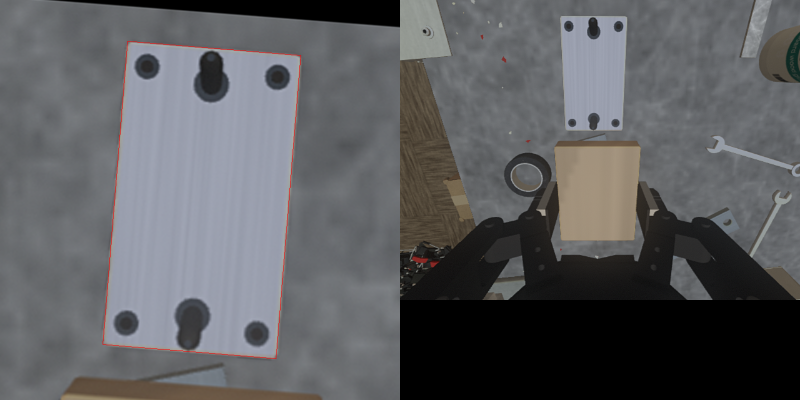

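The fixture outline fits well: centre (0.4749,-0.283), 85.4°. The right half shows the backer square in the hand. I'll measure its offset and plan the placement.

```bash
cat >> h.py <<'E'
FX=np.array([.4749,-.283]);FA=85.4
def place(off,oz,lift,gripyaw=None):
    "TCP goals so that a part whose centre is off (tool frame x,y) lies at the fixture"
    a=np.radians(FA if gripyaw is None else gripyaw)
    return FX-np.array([off[0]*np.cos(a)+off[1]*np.sin(a),off[0]*np.sin(a)-off[1]*np.cos(a)])
def held(img,K,C,ztop,test,half=60):
    o=bot.get_obs();a=np.radians(o['tcp_rot'][2]);c0=o['ee_pos'][:2]
    r=warp(img,K,C,c0,ztop,half);g=test(cv2.cvtColor(r,cv2.COLOR_BGR2HSV),r);p,ang,d,b=box(g,c0,half)
    v=p-c0;off=[v[0]*np.cos(a)+v[1]*np.sin(a),v[0]*np.sin(a)-v[1]*np.cos(a)]
    return np.round(off,4),ang,d,r,b
E
python3 - <<'E'
from h import *
c,K,C=shot('w4','wrist');o=bot.get_obs()
off,ang,d,r,b=held(c['color'],K,C,o['ee_pos'][2]+.0122,lambda h,r:(h[...,1]>60)&(h[...,2]>120)&(h[...,0]<25))
print(off,ang-o['tcp_rot'][2],d)
P=place(off,0,0);print(P)
plan((*P,.13,85.4),(*P,.03,85.4),(*P,.0175,85.4))
E
```

```text
Traceback (most recent call last):
  File "h.py", line 63, in held
    r=warp(img,K,C,c0,ztop,half);g=test(cv2.cvtColor(r,cv2.COLOR_BGR2HSV),r);p,ang,d,b=box(g,c0,half)
                                                                                       ~~~^^^^^^^^^^^
  File "h.py", line 53, in box
    cs=max(cv2.findContours(m,0,1)[0],key=cv2.contourArea); b=cv2.boxPoints(cv2.minAreaRect(cs))
ValueError: max() iterable argument is empty
```

Run:
```python
from h import *
c,K,C=shot('w4','wrist');o=bot.get_obs();h=cv2.cvtColor(c['color'],cv2.COLOR_BGR2HSV);print(h[300,320],h[330,300],h[235,320])
off,ang,d,r,b=held(c['color'],K,C,o['ee_pos'][2]+.0122,lambda h,r:(h[...,1]>h[...,1][240,240]-25)&(h[...,2]>120))
print(off,ang-o['tcp_rot'][2],d)
P=place(off,0,0);print(P)
plan((*P,.13,85.4),(*P,.03,85.4),(*P,.0175,85.4))
```

```text
[ 17  59 161] [ 17  59 163] [ 20  72 164]
[0.0002 0.0002] 0.15900510052259165 [57.8, 78.2]
[ 0.4746846  -0.28318332]
leg [81.3 -5.1 34.8] turn 0.0025
leg [  0.   0. 100.] turn -0.0
leg [ 0.   0.  12.5] turn -0.0
```

Call:
arm_command:
  series:
    - [0.02,-0.001,0.005,0.001]
    - [0.04,-0.003,0.01,0.003]
    - [0.06,-0.004,0.02,0.003]
    - [0.075,-0.005,0.03,0.003]
    - [0.081,-0.005,0.035,0.003]

```text
time: 8.4
ee_pos: [0.4747, -0.2824, 0.1288]
tcp_rot: [-180.0, -0.0, 85.4]
wrist_force: [0.4, -0.5, -0.3]
opening: 0.057
grasp_force: 43.0
```

Call:
arm_command:
  series:
    - [0,0,0.01,0]
    - [0,0,0.035,0]
    - [0,0,0.06,0]
    - [0,0,0.085,0]
    - [0,0,0.1,0]

```text
time: 8.9
ee_pos: [0.4742, -0.2839, 0.0271]
tcp_rot: [-179.9, -0.0, 85.3]
wrist_force: [-0.3, 0.7, 0.2]
opening: 0.0567
grasp_force: 43.0
```

Call:
arm_command:
  series:
    - [0,0,0.003,0]
    - [0,0,0.006,0]
    - [0,0,0.009,0]
    - [0,0,0.0115,0]
    - [0,0,0.0115,0]

```text
time: 9.4
ee_pos: [0.4751, -0.2837, 0.0181]
tcp_rot: [180.0, 0.0, 85.4]
wrist_force: [-0.4, 1.0, -0.8]
opening: 0.0567
grasp_force: 43.0
```

Call:
arm_command:
  series:
    - [0,0,0,0]
    - [0,0,0.001,0]
    - [0,0,0.001,0]
    - [0,0,0.001,0]
    - [0,0,0.001,0]

```text
time: 9.9
ee_pos: [0.4751, -0.2837, 0.0169]
tcp_rot: [180.0, 0.0, 85.4]
wrist_force: [0.4, -0.4, -0.7]
opening: 0.0571
grasp_force: 43.1
```

Call:
arm_command:
  series:
    - [0,0,0.0005,0]
    - [0,0,0.0008,0]
    - [0,0,0.0008,0]
    - [0,0,0.0008,0]
    - [0,0,0.0008,0]

```text
time: 10.4
ee_pos: [0.4751, -0.2837, 0.0169]
tcp_rot: [180.0, 0.0, 85.4]
wrist_force: [-3.0, 2.9, 7.6]
opening: 0.0569
grasp_force: 43.9
```

Call:
arm_command:
  series:
    - [0,0,0,0]
    - [0,0,0,0]
    - [0,0,0,0]
    - [0,0,0,0]
    - [0,0,0,0]
  hand: 0.075

```text
time: 10.9
ee_pos: [0.4749, -0.2836, 0.0159]
tcp_rot: [-180.0, -0.0, 85.4]
wrist_force: [0.3, -0.3, 0.2]
opening: 0.075
grasp_force: 0.0
```

Call:
arm_command:
  series:
    - [0,0,-0.01,0]
    - [0,0,-0.03,0]
    - [0,0,-0.07,0]
    - [0,0,-0.11,0]
    - [0,0,-0.15,0]

```text
time: 11.4
ee_pos: [0.4747, -0.2835, 0.1683]
tcp_rot: [180.0, 0.0, 85.4]
wrist_force: [0.6, -0.1, -0.8]
opening: 0.0749
grasp_force: 0.0
```

Run:
```python
from h import *
plan((.43,-.10,.25,95),(.43,.03,.27,100),(.455,.09,.25,90))
```

```text
leg [179.3 -59.4 -81.7] turn -0.1683
leg [129.5  11.3 -20. ] turn -0.0873
leg [54.7 35.  20. ] turn 0.1745
```

Call:
arm_command:
  series:
    - [0.03,-0.01,-0.02,-0.03]
    - [0.065,-0.022,-0.04,-0.07]
    - [0.105,-0.035,-0.06,-0.11]
    - [0.145,-0.048,-0.08,-0.15]
    - [0.18,-0.059,-0.092,-0.168]

```text
time: 11.9
ee_pos: [0.4301, -0.0979, 0.2605]
tcp_rot: [179.9, 0.0, 95.1]
wrist_force: [0.6, -0.7, 0.8]
opening: 0.0754
grasp_force: 0.0
```

Call:
arm_command:
  series:
    - [0.035,0.005,-0.01,-0.02]
    - [0.075,0.008,-0.01,-0.04]
    - [0.11,0.01,-0.01,-0.06]
    - [0.13,0.011,-0.01,-0.087]
    - [0.13,0.011,-0.01,-0.087]

```text
time: 12.4
ee_pos: [0.4301, 0.033, 0.2688]
tcp_rot: [179.9, -0.0, 100.2]
wrist_force: [-0.1, -0.1, -0.1]
opening: 0.0749
grasp_force: 0.0
```

Call:
arm_command:
  series:
    - [0.02,0.012,0.004,0.04]
    - [0.04,0.024,0.008,0.09]
    - [0.055,0.035,0.012,0.14]
    - [0.055,0.035,0.02,0.175]
    - [0.055,0.035,0.02,0.175]

```text
time: 12.9
ee_pos: [0.4552, 0.0909, 0.2475]
tcp_rot: [-179.9, 0.0, 89.9]
wrist_force: [1.1, 0.8, 0.1]
opening: 0.0748
grasp_force: 0.0
```

Call:
arm_command:
  series:
    - [0,0,0,0]
    - [0,0,0,0]
    - [0,0,0,0]
    - [0,0,0,0]
    - [0,0,0,0]

```text
time: 13.4
ee_pos: [0.4553, 0.0911, 0.2482]
tcp_rot: [180.0, -0.0, 89.9]
wrist_force: [-0.0, -0.4, 0.1]
opening: 0.0751
grasp_force: 0.0
```

Run:
```python
from h import *
c,K,C=shot('w5','wrist');o=bot.get_obs();print(o['ee_pos'],o['tcp_rot'])
m=bot.mark_of('wrist','riser_centre');print([(d['confidence'],d['location'],w(d['location'],K,C,.009)[0]) for d in m])
c0=w(m[0]['location'],K,C,.018)[0,:2];half=60
r=warp(c['color'],K,C,c0,.018,half);h=cv2.cvtColor(r,cv2.COLOR_BGR2HSV);print(h[240,240],h[20,240])
p,a,d,b=box(h[...,2]<(int(h[230:250,230:250,2].mean())+h[10:40,200:280,2].mean())/2,c0,half);print(p,a,d)
cv2.polylines(r,[b.astype(int)],1,(0,0,255),1)
cv2.imwrite('pics/m5.png',np.hstack([cv2.resize(r,(360,360)),cv2.copyMakeBorder(cv2.resize(c['color'],(440,330)),0,30,0,0,0)]))
```

```text
[0.45534372 0.0911553  0.24811833] [ 1.79988506e+02 -2.71744471e-03  8.99423941e+01]
[(0.85, [328.9, 162.6], array([0.47069025, 0.13127714, 0.009     ])), (0.45, [386.0, 361.1], array([ 0.55341148, -0.14032579,  0.009     ]))]
[165  10  51] [105  14 113]
[0.4722 0.1295] 91.0 [49.8, 68.7]
```

View pics/m5.png

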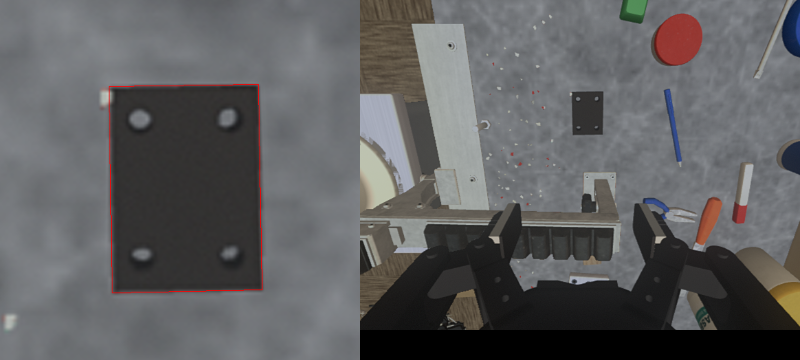

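The riser fit is clean: (0.4722,0.1295), 91°. Before descending I'll check how far the vice edge is.

Run:
```python
from h import *
c,K,C=shot('w5b','wrist')
print(w([[300,308],[349,313],[349,275]],K,C,.176).round(3), w([[340,250],[365,250]],K,C,.0).round(3))
plan((.472,.129,.06,91),(.472,.129,.003,91))
```

```text
[[0.444 0.045 0.176]
 [0.48  0.04  0.176]
 [0.479 0.071 0.176]] [[0.486 0.022 0.   ]
 [0.518 0.022 0.   ]]
leg [ 37.8  16.6 188. ] turn -0.0184
leg [ 0.  0. 57.] turn -0.0
```

Call:
arm_command:
  series:
    - [0.01,0.004,0.025,-0.005]
    - [0.02,0.009,0.065,-0.01]
    - [0.03,0.014,0.11,-0.018]
    - [0.038,0.0165,0.155,-0.018]
    - [0.038,0.0165,0.188,-0.018]

```text
time: 14.05
ee_pos: [0.471, 0.1297, 0.057]
tcp_rot: [-179.9, 0.0, 91.0]
wrist_force: [-0.4, -0.7, 0.3]
opening: 0.0747
grasp_force: 0.0
```

Call:
arm_command:
  series:
    - [0,0,0.015,0]
    - [0,0,0.03,0]
    - [0,0,0.045,0]
    - [0,0,0.055,0]
    - [0,0,0.056,0]

```text
time: 14.55
ee_pos: [0.4718, 0.1291, 0.0037]
tcp_rot: [-180.0, 0.0, 91.0]
wrist_force: [0.3, 0.8, -0.1]
opening: 0.0751
grasp_force: 0.0
```

Call:
arm_command:
  series:
    - [0,0,0,0]
    - [0,0,0,0]
    - [0,0,0,0]
    - [0,0,0,0]
    - [0,0,0,0]

```text
time: 15.05
ee_pos: [0.472, 0.1293, 0.0043]
tcp_rot: [180.0, -0.0, 91.0]
wrist_force: [-0.7, -0.3, -0.3]
opening: 0.075
grasp_force: 0.0
```

Call:
arm_command:
  series:
    - [0,0,0,0]
    - [0,0,0,0]
    - [0,0,0,0]
    - [0,0,0,0]
    - [0,0,0,0]
  hand: 0.04
  grip_force: 40

```text
time: 15.55
ee_pos: [0.472, 0.1293, 0.0043]
tcp_rot: [180.0, -0.0, 91.0]
wrist_force: [-0.0, -0.3, 5.6]
opening: 0.0489
grasp_force: 42.2
```

Call:
arm_command:
  series:
    - [0,0,0,0]
    - [0,0,0,0]
    - [0,0,0,0]
    - [0,0,0,0]
    - [0,0,0,0]

```text
time: 16.05
ee_pos: [0.4721, 0.1293, 0.0043]
tcp_rot: [180.0, -0.0, 91.0]
wrist_force: [-0.7, -0.1, 5.5]
opening: 0.0488
grasp_force: 42.3
```

Run:
```python
from h import *
plan((.472,.135,.10,91),(.45,.10,.255,91),(.44,-.06,.265,91),(.46,-.22,.24,88),(.47,-.35,.20,85.4))
```

```text
leg [  5.7   0.  -95.7] turn -0.0005
leg [ -34.6  -22.6 -155. ] turn -0.0
leg [-159.8  -12.8  -10. ] turn -0.0
leg [-160.3   17.2   25. ] turn 0.0524
leg [-129.6   14.5   40. ] turn 0.0454
```

Call:
arm_command:
  series:
    - [0,0,-0.012,0]
    - [0,0,-0.032,0]
    - [0.002,0,-0.055,0]
    - [0.004,0,-0.08,0]
    - [0.005,0,-0.105,0]

```text
time: 16.55
ee_pos: [0.4714, 0.1342, 0.1102]
tcp_rot: [-180.0, 0.0, 91.0]
wrist_force: [0.3, -0.2, -1.0]
opening: 0.0486
grasp_force: 41.7
```

Call:
arm_command:
  series:
    - [0,-0.002,-0.035,0]
    - [0,-0.008,-0.075,0]
    - [-0.003,-0.014,-0.11,0]
    - [-0.015,-0.02,-0.14,0]
    - [-0.034,-0.023,-0.155,0]

```text
time: 17.05
ee_pos: [0.4491, 0.1001, 0.2672]
tcp_rot: [179.8, -0.0, 91.1]
wrist_force: [0.9, -0.2, -1.2]
opening: 0.0486
grasp_force: 41.7
```

Call:
arm_command:
  series:
    - [-0.03,-0.003,-0.002,0]
    - [-0.063,-0.006,-0.002,0]
    - [-0.096,-0.009,-0.002,0]
    - [-0.128,-0.012,-0.002,0]
    - [-0.16,-0.013,-0.002,0]

```text
time: 17.55
ee_pos: [0.4384, -0.0616, 0.2665]
tcp_rot: [180.0, 0.0, 91.0]
wrist_force: [0.7, 0.5, 0.1]
opening: 0.049
grasp_force: 41.7
```

Call:
arm_command:
  series:
    - [-0.033,0.003,0.005,0.01]
    - [-0.066,0.006,0.01,0.02]
    - [-0.099,0.01,0.015,0.03]
    - [-0.131,0.014,0.02,0.04]
    - [-0.16,0.017,0.025,0.052]

```text
time: 18.05
ee_pos: [0.4585, -0.2215, 0.241]
tcp_rot: [-180.0, -0.0, 87.9]
wrist_force: [-0.3, 1.2, -0.9]
opening: 0.049
grasp_force: 41.7
```

Call:
arm_command:
  series:
    - [-0.033,0.004,0.01,0.012]
    - [-0.065,0.008,0.02,0.024]
    - [-0.095,0.011,0.03,0.036]
    - [-0.12,0.0145,0.04,0.045]
    - [-0.13,0.0145,0.04,0.045]

```text
time: 18.55
ee_pos: [0.468, -0.3519, 0.1992]
tcp_rot: [-179.8, -0.1, 85.3]
wrist_force: [-0.6, 0.7, -1.4]
opening: 0.0489
grasp_force: 41.7
```

Call:
arm_command:
  series:
    - [0,0,0,0]
    - [0,0,0,0]
    - [0,0,0,0]
    - [0,0,0,0]
    - [0,0,0,0]

```text
time: 19.05
ee_pos: [0.4689, -0.3499, 0.2015]
tcp_rot: [180.0, 0.0, 85.5]
wrist_force: [-0.8, 0.7, -1.0]
opening: 0.0488
grasp_force: 41.7
```

Run:
```python
from h import *
c,K,C=shot('w6','wrist');o=bot.get_obs();print(o['ee_pos'],o['tcp_rot'],o['opening'])
off,ang,d,r,b=held(c['color'],K,C,o['ee_pos'][2]-.0043+.018,lambda h,r:(h[...,2]<75)&(np.add.outer(np.arange(480)*0,np.abs(np.arange(480)-240))<110))
print('held',off,ang,d)
half=60;r2=warp(c['color'],K,C,FX,.029,half);h=cv2.cvtColor(r2,cv2.COLOR_BGR2HSV)
p,a,d,b2=box((h[...,1]>45)&(h[...,2]>110),FX,half);print('backer',p,a,d)
for q,bb in((r,b),(r2,b2)):cv2.polylines(q,[bb.astype(int)],1,(0,0,255),1)
cv2.imwrite('pics/m6.png',np.hstack([cv2.resize(r,(390,390)),cv2.resize(r2,(390,390))]))
P=place(off,0,0);print(P);plan((*P,.13,85.4),(*P,.05,85.4),(*P,.036,85.4))
```

```text
[ 0.4688967  -0.35000918  0.20137522] [1.79974231e+02 1.55964922e-02 8.54539549e+01] 0.048888048339902616
held [0.0028 0.0003] 85.8 [56.1, 74.3]
backer [ 0.4754 -0.2836] 85.5 [57.1, 77.2]
[ 0.47437641 -0.28576692]
leg [64.5  0.4 71.4] turn 0.0009
leg [ 0.  0. 80.] turn -0.0
leg [ 0.  0. 14.] turn -0.0
```

View pics/m6.png

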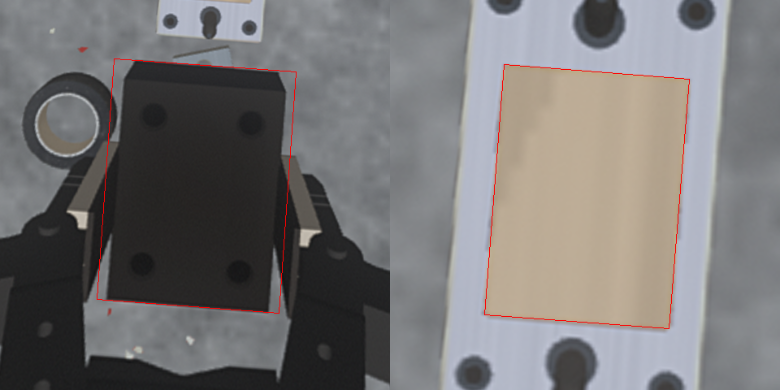

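The riser is square in the hand, with its hole pattern centred within 1 mm; the red box there also takes in the riser's front side. The backer sits on the fixture at (0.4754,-0.2836), 85.5°.

Call:
arm_command:
  series:
    - [0.016,0,0.008,0]
    - [0.032,0,0.02,0]
    - [0.048,0.001,0.04,0.001]
    - [0.062,0.001,0.06,0.001]
    - [0.0665,0.001,0.071,0.001]

```text
time: 19.6
ee_pos: [0.4747, -0.2828, 0.1286]
tcp_rot: [-179.9, -0.0, 85.4]
wrist_force: [0.8, -0.6, -1.2]
opening: 0.0487
grasp_force: 41.7
```

Call:
arm_command:
  series:
    - [0,0,0.015,0]
    - [0,0,0.035,0]
    - [0,0,0.055,0]
    - [0,0,0.072,0]
    - [0,0,0.08,0]

```text
time: 20.1
ee_pos: [0.4745, -0.2846, 0.0484]
tcp_rot: [-179.9, -0.0, 85.3]
wrist_force: [-0.6, 0.6, -1.4]
opening: 0.0491
grasp_force: 41.7
```

Call:
arm_command:
  series:
    - [0,0,0.004,0]
    - [0,0,0.008,0]
    - [0,0,0.012,0]
    - [0,0,0.0155,0]
    - [0,0,0.0155,0]

```text
time: 20.6
ee_pos: [0.475, -0.2842, 0.0343]
tcp_rot: [-180.0, -0.0, 85.4]
wrist_force: [0.8, 0.2, -1.3]
opening: 0.0491
grasp_force: 41.7
```

Call:
arm_command:
  series:
    - [0,0,0.0005,0]
    - [0,0,0.001,0]
    - [0,0,0.001,0]
    - [0,0,0.001,0]
    - [0,0,0.001,0]

```text
time: 21.1
ee_pos: [0.4751, -0.2843, 0.0336]
tcp_rot: [180.0, 0.0, 85.4]
wrist_force: [-0.6, 0.1, -1.0]
opening: 0.0484
grasp_force: 41.7
```

Call:
arm_command:
  series:
    - [0.0005,0,0,0]
    - [0.0005,0,0.0004,0]
    - [0.0005,0,0.0007,0]
    - [0.0005,0,0.0007,0]
    - [0.0005,0,0.0007,0]

```text
time: 21.6
ee_pos: [0.4752, -0.2837, 0.0333]
tcp_rot: [180.0, 0.0, 85.4]
wrist_force: [-2.7, 1.7, 4.3]
opening: 0.049
grasp_force: 42.4
```

Call:
arm_command:
  series:
    - [0,0,0,0]
    - [0,0,0,0]
    - [0,0,0,0]
    - [0,0,0,0]
    - [0,0,0,0]
  hand: 0.068

```text
time: 22.1
ee_pos: [0.4751, -0.2838, 0.0327]
tcp_rot: [-180.0, -0.0, 85.4]
wrist_force: [0.1, 0.2, -0.1]
opening: 0.0681
grasp_force: 0.0
```

Call:
arm_command:
  series:
    - [0,0,-0.01,0]
    - [0,0,-0.03,0]
    - [0,0,-0.06,0]
    - [0,0,-0.1,0]
    - [0,0,-0.14,0]

```text
time: 22.6
ee_pos: [0.4748, -0.2836, 0.1748]
tcp_rot: [180.0, 0.0, 85.4]
wrist_force: [1.9, -0.3, -0.3]
opening: 0.0679
grasp_force: 0.0
```

Run:
```python
from h import *
plan((.474,-.44,.20,101))
```

```text
leg [-156.    11.9  -25.2] turn -0.273
```

Call:
arm_command:
  series:
    - [-0.035,0.003,-0.005,-0.06]
    - [-0.075,0.006,-0.012,-0.13]
    - [-0.115,0.009,-0.02,-0.2]
    - [-0.145,0.012,-0.025,-0.26]
    - [-0.156,0.012,-0.025,-0.273]
  hand: 0.07

```text
time: 23.1
ee_pos: [0.4741, -0.4428, 0.1985]
tcp_rot: [180.0, 0.1, 101.0]
wrist_force: [-0.3, 0.4, 0.4]
opening: 0.0698
grasp_force: 0.0
```

Call:
arm_command:
  series:
    - [0,0,0,0]
    - [0,0,0,0]
    - [0,0,0,0]
    - [0,0,0,0]
    - [0,0,0,0]

```text
time: 23.6
ee_pos: [0.4747, -0.4394, 0.1981]
tcp_rot: [180.0, 0.0, 101.0]
wrist_force: [0.4, 0.6, -0.7]
opening: 0.0699
grasp_force: 0.0
```

Run:
```python
from h import *
c,K,C=shot('w7','wrist');o=bot.get_obs();print(o['ee_pos'],o['tcp_rot'])
c0=(.4757,-.4356);half=80
p,a,d,_=rect(c['color'],K,C,pix([*c0,.008],K,C)[0],.008,80,(46,136),name='r7')[:4];print('templ',p,a,d)
r=cv2.imread('pics/r7.png');cv2.circle(r,(320,320),3,(0,0,255),-1)
half=60;r2=warp(c['color'],K,C,FX,.047,half)
cv2.imwrite('pics/m7.png',np.hstack([cv2.resize(r,(400,400)),cv2.resize(r2,(400,400))]))
```

```text
[ 0.47465915 -0.43960361  0.19809061] [1.79986409e+02 1.45988291e-02 1.01034845e+02]
templ [ 0.4756 -0.435 ] 101.2 [47.4, 136.7]
```

View pics/m7.png

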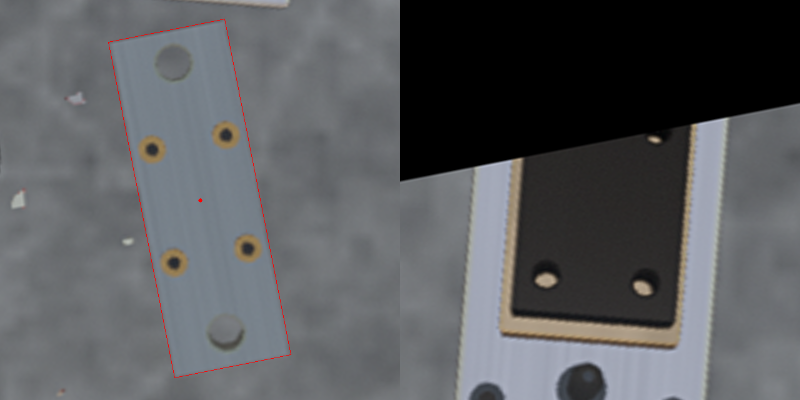

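The template is at (0.4756,-0.435), 101.1°. The riser sits square and centred on the backer, with even plywood margins.

Call:
arm_command:
  series:
    - [0.001,0.001,0.03,0]
    - [0.003,0.0015,0.07,0]
    - [0.004,0.0018,0.115,0]
    - [0.0043,0.0018,0.155,0]
    - [0.0043,0.0018,0.185,0]

```text
time: 24.15
ee_pos: [0.4746, -0.4345, 0.01]
tcp_rot: [-179.9, -0.1, 101.0]
wrist_force: [0.7, 0.1, -0.1]
opening: 0.0701
grasp_force: 0.0
```

Call:
arm_command:
  series:
    - [0,0,0.004,0]
    - [0,0,0.008,0]
    - [0,0,0.0115,0]
    - [0,0,0.0125,0]
    - [0,0,0.0125,0]

```text
time: 24.65
ee_pos: [0.4759, -0.4362, 0.0016]
tcp_rot: [179.9, 0.1, 101.0]
wrist_force: [-0.3, 0.0, -0.0]
opening: 0.0704
grasp_force: 0.0
```

Call:
arm_command:
  series:
    - [0,0,0,0]
    - [0,0,0,0]
    - [0,0,0,0]
    - [0,0,0,0]
    - [0,0,0,0]

```text
time: 25.15
ee_pos: [0.4754, -0.4357, 0.0003]
tcp_rot: [-180.0, 0.0, 101.0]
wrist_force: [-0.6, 0.3, 0.5]
opening: 0.0701
grasp_force: 0.0
```

Call:
arm_command:
  series:
    - [0,0,0,0]
    - [0,0,0,0]
    - [0,0,0,0]
    - [0,0,0,0]
    - [0,0,0,0]
  hand: 0.04
  grip_force: 50

```text
time: 25.65
ee_pos: [0.4755, -0.4358, 0.0007]
tcp_rot: [180.0, 0.0, 101.0]
wrist_force: [-0.7, 0.5, 5.0]
opening: 0.044
grasp_force: 51.9
```

Call:
arm_command:
  series:
    - [0,0,0,0]
    - [0,0,0,0]
    - [0,0,0,0]
    - [0,0,0,0]
    - [0,0,0,0]

```text
time: 26.15
ee_pos: [0.4755, -0.4358, 0.0007]
tcp_rot: [180.0, 0.0, 101.0]
wrist_force: [0.2, 0.3, 5.4]
opening: 0.0438
grasp_force: 51.9
```

Call:
arm_command:
  series:
    - [0,0,-0.01,0]
    - [0,0,-0.03,0]
    - [0,0,-0.06,0]
    - [0,0,-0.09,0]
    - [0,0,-0.12,0]

```text
time: 26.65
ee_pos: [0.475, -0.4353, 0.1212]
tcp_rot: [-180.0, -0.1, 101.0]
wrist_force: [0.7, -0.6, -1.8]
opening: 0.0442
grasp_force: 51.6
```

Call:
arm_command:
  series:
    - [0,0,-0.02,0.06]
    - [0,0,-0.04,0.12]
    - [0,0,-0.06,0.18]
    - [0,0,-0.08,0.24]
    - [0,0,-0.08,0.272]

```text
time: 27.15
ee_pos: [0.4758, -0.4361, 0.2035]
tcp_rot: [179.8, 0.1, 85.3]
wrist_force: [-0.1, -0.1, -2.3]
opening: 0.0442
grasp_force: 51.6
```

Call:
arm_command:
  series:
    - [0,0,0,0]
    - [0,0,0,0]
    - [0,0,0,0]
    - [0,0,0,0]
    - [0,0,0,0]

```text
time: 27.65
ee_pos: [0.4753, -0.4356, 0.2]
tcp_rot: [-180.0, -0.0, 85.4]
wrist_force: [-0.4, 0.1, -3.4]
opening: 0.0439
grasp_force: 51.6
```

Run:
```python
from h import *
c,K,C=shot('w8','wrist');o=bot.get_obs();print(o['ee_pos'],o['tcp_rot'],o['opening'],o['wrist_force'])
zt=o['ee_pos'][2]+.0073;r=warp(c['color'],K,C,o['ee_pos'][:2],zt,80)
h=cv2.cvtColor(r,cv2.COLOR_BGR2HSV);g=((h[...,0]>10)&(h[...,0]<26)&(h[...,1]>110)).astype(np.uint8);g=cv2.morphologyEx(g,3,np.ones((9,9)))
n,l,s,ce=cv2.connectedComponentsWithStats(g);B=[(ce[i]/4-80)*[1,-1] for i in range(1,n) if s[i,4]>150];print(np.round(B,1).tolist())
cv2.imwrite('pics/m8.png',r)
```

```text
[ 0.47530844 -0.43560932  0.20005191] [-1.79982592e+02 -1.48452590e-02  8.54260982e+01] 0.044290078716472565 [ 0.35312737 -0.19683192 -2.22938937]
[[-11.9, 25.5], [17.8, 24.0], [75.6, 6.3], [59.2, -2.8], [65.1, -13.4], [-16.6, -21.3], [13.7, -23.6]]
```

View pics/m8.png

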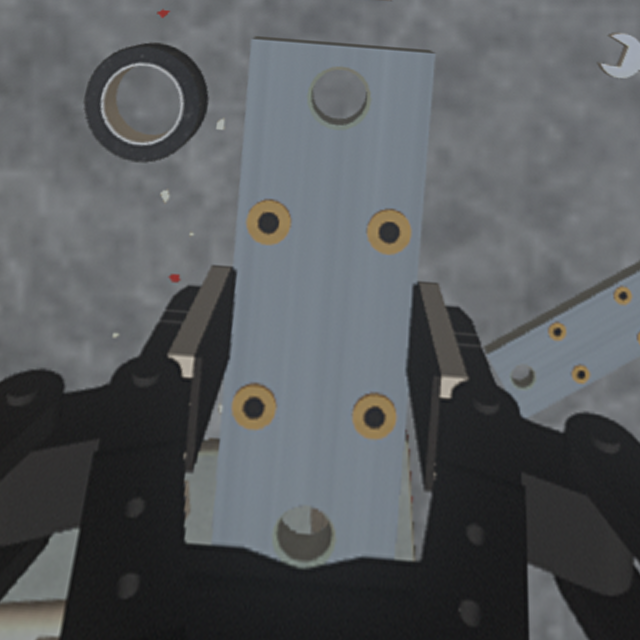

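The template is level and square in the hand. Its holes at (340,97) and (304,535) put its centre about 0.5 mm in x and 1.1 mm in y from the TCP. I carry it over the pins.

Call:
arm_command:
  series:
    - [0.025,-0.002,0.005,0]
    - [0.06,-0.005,0.015,0]
    - [0.095,-0.008,0.035,0]
    - [0.13,-0.011,0.06,0]
    - [0.151,-0.013,0.08,0]

```text
time: 28.2
ee_pos: [0.4741, -0.2819, 0.1193]
tcp_rot: [-180.0, -0.0, 85.5]
wrist_force: [0.1, -0.3, -3.4]
opening: 0.0441
grasp_force: 51.7
```

Call:
arm_command:
  series:
    - [0,0,0.01,0]
    - [0,0,0.02,0]
    - [0,0,0.02,0]
    - [0,0,0.02,0]
    - [0,0,0.02,0]

```text
time: 28.7
ee_pos: [0.4748, -0.285, 0.101]
tcp_rot: [179.9, 0.0, 85.4]
wrist_force: [0.5, -1.5, -2.5]
opening: 0.0441
grasp_force: 51.8
```

Run:
```python
from h import *
c,K,C=shot('w9','wrist');o=bot.get_obs();print(o['ee_pos'],o['tcp_rot'])
a=np.radians(85.4);u=np.array([np.cos(a),np.sin(a)])
for s in(-1,1):print('pin tip',pix([*(FX+s*.055*u),.071],K,C).round(),'hole',pix([*(o['ee_pos'][:2]+[.0005,.0011]+s*.055*u),o['ee_pos'][2]+.0073],K,C).round())
plan((.4745,-.2841,.075,85.4))
cv2.imwrite('pics/m9.png',c['color'])
```

```text
[ 0.4747935  -0.28490954  0.10103841] [1.79942745e+02 3.01710974e-02 8.53666127e+01]
pin tip [[315. 352.]] hole [[316. 401.]]
pin tip [[315. 175.]] hole [[316. 191.]]
leg [ 0.8 -0.4 26. ] turn -0.0006
```

View pics/m9.png

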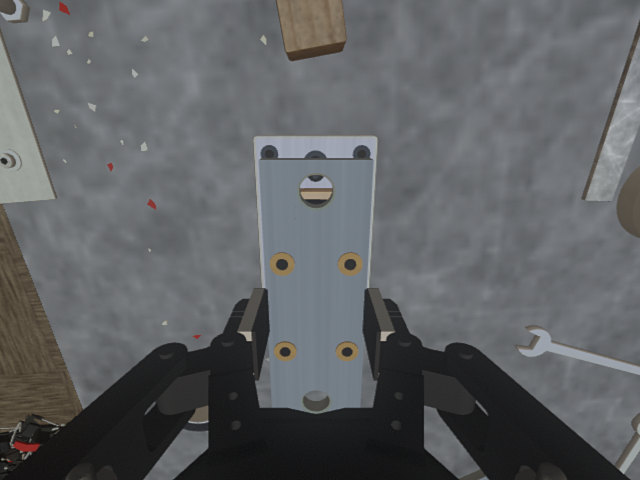

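The far hole is at (316,191) as predicted, and the far pin's tip shows at its upper edge (315,178), also as predicted. The sideways alignment is good, so I descend.

Call:
arm_command:
  series:
    - [0.0008,-0.0004,0.004,0]
    - [0.0008,-0.0004,0.01,0]
    - [0.0008,-0.0004,0.016,0]
    - [0.0008,-0.0004,0.021,0]
    - [0.0008,-0.0004,0.023,0]

```text
time: 29.25
ee_pos: [0.4738, -0.2831, 0.0763]
tcp_rot: [-179.9, -0.0, 85.4]
wrist_force: [0.1, 0.5, -2.5]
opening: 0.044
grasp_force: 51.8
```

Call:
arm_command:
  series:
    - [0,0,0.002,0]
    - [0,0,0.004,0]
    - [0,0,0.006,0]
    - [0,0,0.008,0]
    - [0,0,0.01,0]

```text
time: 29.75
ee_pos: [0.4742, -0.2833, 0.0672]
tcp_rot: [180.0, 0.0, 85.4]
wrist_force: [-0.7, -0.3, -2.5]
opening: 0.0439
grasp_force: 51.8
```

Call:
arm_command:
  series:
    - [0,0,0.002,0]
    - [0,0,0.004,0]
    - [0,0,0.006,0]
    - [0,0,0.008,0]
    - [0,0,0.008,0]

```text
time: 30.25
ee_pos: [0.474, -0.2832, 0.0589]
tcp_rot: [-180.0, -0.0, 85.4]
wrist_force: [-0.6, 0.3, -2.4]
opening: 0.0439
grasp_force: 51.8
```

Call:
arm_command:
  series:
    - [-0.0005,0.0004,0.002,0]
    - [-0.0007,0.0004,0.004,0]
    - [-0.0007,0.0004,0.006,0]
    - [-0.0007,0.0004,0.008,0]
    - [-0.0007,0.0004,0.009,0]

```text
time: 30.75
ee_pos: [0.4744, -0.2839, 0.05]
tcp_rot: [-180.0, -0.0, 85.4]
wrist_force: [-0.2, -0.3, -2.3]
opening: 0.0441
grasp_force: 51.9
```

Call:
arm_command:
  series:
    - [0,0,0.0007,0]
    - [0,0,0.0014,0]
    - [0,0,0.002,0]
    - [0,0,0.002,0]
    - [0,0,0.002,0]

```text
time: 31.25
ee_pos: [0.4745, -0.284, 0.0483]
tcp_rot: [180.0, 0.0, 85.4]
wrist_force: [0.3, -0.2, -3.5]
opening: 0.0439
grasp_force: 51.9
```

Call:
arm_command:
  series:
    - [0,0,0.0005,0]
    - [0,0,0.0005,0]
    - [0,0,0.0005,0]
    - [0,0,0.0005,0]
    - [0,0,0.0005,0]

```text
time: 31.75
ee_pos: [0.4745, -0.284, 0.0478]
tcp_rot: [180.0, 0.0, 85.4]
wrist_force: [0.4, -0.8, -2.8]
opening: 0.044
grasp_force: 51.9
```

Release after one more small lowering, then go to look at the block.

Call:
arm_command:
  series:
    - [0,0,0.0005,0]
    - [0,0,0.001,0]
    - [0,0,0.001,0]
    - [0,0,0.001,0]
    - [0,0,0.001,0]

```text
time: 32.25
ee_pos: [0.4746, -0.284, 0.0477]
tcp_rot: [180.0, 0.0, 85.4]
wrist_force: [-2.7, 2.3, 5.8]
opening: 0.0438
grasp_force: 52.7
```

Call:
arm_command:
  series:
    - [0,0,0,0]
    - [0,0,0,0]
    - [0,0,0,0]
    - [0,0,0,0]
    - [0,0,0,0]
  hand: 0.065

```text
time: 32.75
ee_pos: [0.4745, -0.284, 0.0467]
tcp_rot: [-180.0, 0.0, 85.4]
wrist_force: [0.9, -0.3, 0.7]
opening: 0.0648
grasp_force: 0.0
```

Call:
arm_command:
  series:
    - [0,0,-0.01,0]
    - [0,0,-0.03,0]
    - [0,0,-0.06,0]
    - [0,0,-0.1,0]
    - [0,0,-0.14,0]

```text
time: 33.25
ee_pos: [0.4742, -0.2838, 0.1888]
tcp_rot: [180.0, 0.0, 85.4]
wrist_force: [0.4, -0.2, 0.3]
opening: 0.065
grasp_force: 0.0
```

Run:
```python
from h import *
plan((.478,-.155,.20,95))
```

```text
leg [128.7  -6.5 -11.2] turn -0.1672
```

Call:
arm_command:
  series:
    - [0.03,-0.002,-0.004,-0.04]
    - [0.06,-0.004,-0.008,-0.08]
    - [0.09,-0.005,-0.011,-0.12]
    - [0.115,-0.0065,-0.011,-0.167]
    - [0.129,-0.0065,-0.011,-0.167]

```text
time: 33.75
ee_pos: [0.4784, -0.1534, 0.1989]
tcp_rot: [179.9, 0.0, 95.1]
wrist_force: [0.4, 0.7, 0.4]
opening: 0.0652
grasp_force: 0.0
```

Call:
arm_command:
  series:
    - [0,0,0,0]
    - [0,0,0,0]
    - [0,0,0,0]
    - [0,0,0,0]
    - [0,0,0,0]

```text
time: 34.25
ee_pos: [0.4783, -0.1555, 0.1976]
tcp_rot: [-180.0, -0.0, 94.9]
wrist_force: [0.2, 0.4, -0.3]
opening: 0.065
grasp_force: 0.0
```

Run:
```python
from h import *
c=bot.camera('top');K=np.array(c['camera_matrix']);C=np.eye(4);ori=np.array(c['orientation']);C[:3,:3]=ori if ori.shape==(3,3) else R.from_euler('xyz',ori,degrees=True).as_matrix();C[:3,3]=c['xyz']
print('vice',w([[279,230],[293.5,230],[295.5,230],[290,222]],K,C,.18).round(3))
c,K,C=shot('w10','wrist');o=bot.get_obs();print(o['ee_pos'],o['tcp_rot'],o['q'].round(1))
c0=(.4785,-.126);half=60
r=warp(c['color'],K,C,c0,.03,half);h=cv2.cvtColor(r,cv2.COLOR_BGR2HSV)
p,a,d,b=box((h[...,1]>40),c0,half);print('block',p,a,d);cv2.polylines(r,[b.astype(int)],1,(0,0,255),1)
cv2.imwrite('pics/m10.png',np.hstack([cv2.resize(r,(360,360)),cv2.copyMakeBorder(cv2.resize(c['color'],(440,330)),0,30,0,0,0)]))
```

```text
vice [[ 0.483  0.009  0.18 ]
 [ 0.482 -0.028  0.18 ]
 [ 0.482 -0.033  0.18 ]
 [ 0.503 -0.019  0.18 ]]
[ 0.47828818 -0.15530861  0.19770582] [-1.79991143e+02 -2.86666059e-03  9.49379961e+01] [-18.   -2.   -0.8  91.2  -0.   67.1]
block [ 0.4818 -0.1236] 95.1 [35.9, 75.5]
```

View pics/m10.png

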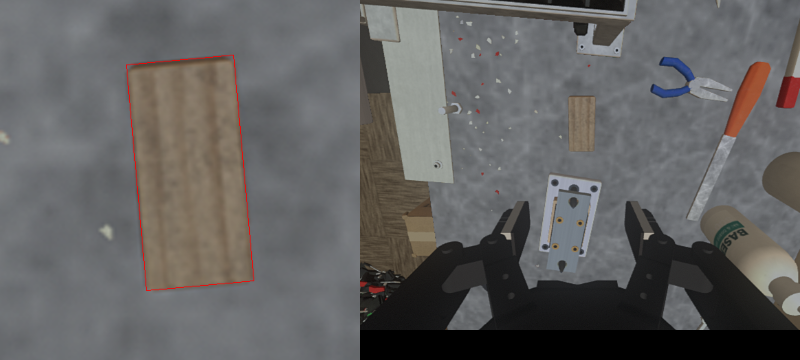

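The block fits at (0.4818,-0.124), 95°. The right half shows both pins standing through the template holes. With the present yaw, the camera (83 mm to the +y side) would come too close to the vice edge at y≈-0.03. I'll turn the hand 180° first.

Call:
arm_command:
  series:
    - [0,0,0,-0.13]
    - [0,0,0,-0.26]
    - [0,0,0,-0.39]
    - [0,0,0,-0.52]
    - [0,0,0,-0.65]

```text
time: 34.85
ee_pos: [0.4783, -0.155, 0.1978]
tcp_rot: [-180.0, -0.0, 132.5]
wrist_force: [-0.2, -0.2, 0.3]
opening: 0.0651
grasp_force: 0.0
```

Call:
arm_command:
  series:
    - [0,0,0,-0.13]
    - [0,0,0,-0.26]
    - [0,0,0,-0.39]
    - [0,0,0,-0.52]
    - [0,0,0,-0.65]

```text
time: 35.35
ee_pos: [0.4783, -0.1551, 0.1977]
tcp_rot: [-180.0, -0.0, 169.8]
wrist_force: [-0.1, -0.2, 0.7]
opening: 0.0651
grasp_force: 0.0
```

Call:
arm_command:
  series:
    - [0,0,0,-0.13]
    - [0,0,0,-0.26]
    - [0,0,0,-0.39]
    - [0,0,0,-0.52]
    - [0,0,0,-0.65]

```text
time: 35.85
ee_pos: [0.4783, -0.155, 0.1978]
tcp_rot: [180.0, -0.0, -153.0]
wrist_force: [-0.5, -0.2, -0.0]
opening: 0.0654
grasp_force: 0.0
```

Call:
arm_command:
  series:
    - [0,0,0,-0.13]
    - [0,0,0,-0.26]
    - [0,0,0,-0.39]
    - [0,0,0,-0.52]
    - [0,0,0,-0.65]

```text
time: 36.35
ee_pos: [0.4783, -0.1551, 0.1977]
tcp_rot: [180.0, -0.0, -115.8]
wrist_force: [-0.1, 0.5, -0.1]
opening: 0.0649
grasp_force: 0.0
```

Call:
arm_command:
  series:
    - [0,0,0,-0.13]
    - [0,0,0,-0.26]
    - [0,0,0,-0.39]
    - [0,0,0,-0.5416]
    - [0,0,0,-0.5416]

```text
time: 36.85
ee_pos: [0.4783, -0.155, 0.1977]
tcp_rot: [180.0, 0.0, -84.9]
wrist_force: [-0.4, 0.5, 0.1]
opening: 0.0651
grasp_force: 0.0
```

Run:
```python
from h import *
o=bot.get_obs();print(o['ee_pos'],o['tcp_rot'],o['q'].round(1))
plan((.4817,-.1242,.10,275),(.4817,-.1242,.006,275))
```

```text
[ 0.47831883 -0.1550306   0.19774915] [ 1.79996396e+02  1.21266266e-03 -8.48951342e+01] [ -18.    -2.1   -0.8   91.2   -0.  -113.1]
leg [-30.4  -6.1  97.7] turn 0.0018
leg [ 0. -0. 94.] turn -0.0
```

Call:
arm_command:
  series:
    - [-0.008,-0.001,0.015,0]
    - [-0.016,-0.003,0.04,0]
    - [-0.024,-0.005,0.065,0]
    - [-0.03,-0.006,0.085,0]
    - [-0.03,-0.006,0.098,0]

```text
time: 37.35
ee_pos: [0.4812, -0.1239, 0.0982]
tcp_rot: [179.9, 0.0, -85.2]
wrist_force: [-0.3, 1.1, 1.6]
opening: 0.065
grasp_force: 0.0
```

Call:
arm_command:
  series:
    - [0,0,0.02,0]
    - [0,0,0.045,0]
    - [0,0,0.07,0]
    - [0,0,0.088,0]
    - [0,0,0.094,0]

```text
time: 37.85
ee_pos: [0.4808, -0.1246, 0.0042]
tcp_rot: [179.9, 0.0, -85.2]
wrist_force: [-0.2, -0.5, 0.3]
opening: 0.0652
grasp_force: 0.0
```

Call:
arm_command:
  series:
    - [0,0,0,0]
    - [0,0,0,0]
    - [0,0,0,0]
    - [0,0,0,0]
    - [0,0,0,0]

```text
time: 38.35
ee_pos: [0.482, -0.1246, 0.0064]
tcp_rot: [-180.0, -0.0, -85.0]
wrist_force: [0.3, 0.3, -0.3]
opening: 0.0654
grasp_force: 0.0
```

Call:
arm_command:
  series:
    - [0,0,0,0]
    - [0,0,0,0]
    - [0,0,0,0]
    - [0,0,0,0]
    - [0,0,0,0]
  hand: 0.028
  grip_force: 40

```text
time: 38.85
ee_pos: [0.4818, -0.1245, 0.006]
tcp_rot: [-180.0, -0.0, -85.0]
wrist_force: [-0.6, 0.5, 3.8]
opening: 0.0353
grasp_force: 41.7
```

Call:
arm_command:
  series:
    - [0,0,0,0]
    - [0,0,0,0]
    - [0,0,0,0]
    - [0,0,0,0]
    - [0,0,0,0]

```text
time: 39.35
ee_pos: [0.4819, -0.1245, 0.0061]
tcp_rot: [-180.0, -0.0, -85.0]
wrist_force: [-1.3, 0.6, 5.4]
opening: 0.0354
grasp_force: 41.7
```

Run:
```python
from h import *
o=bot.get_obs();print(o['ee_pos'])
plan((.4817,-.1242,.13,275),(.475,-.205,.20,265.4))
```

```text
[ 0.48188192 -0.12451434  0.00605838]
leg [  -0.3    0.2 -123.9] turn -0.0002
leg [ 79.9  13.7 -70. ] turn 0.1676
```

Call:
arm_command:
  series:
    - [0,0,-0.012,0]
    - [0,0,-0.035,0]
    - [0,0,-0.065,0]
    - [0,0,-0.095,0]
    - [0,0,-0.124,0]

```text
time: 39.85
ee_pos: [0.4814, -0.1244, 0.1314]
tcp_rot: [180.0, 0.0, -85.0]
wrist_force: [1.1, 0.2, -1.2]
opening: 0.0354
grasp_force: 41.0
```

Call:
arm_command:
  series:
    - [0.018,0.003,-0.018,0.035]
    - [0.038,0.006,-0.036,0.07]
    - [0.058,0.01,-0.054,0.11]
    - [0.076,0.013,-0.07,0.15]
    - [0.08,0.0137,-0.07,0.1676]

```text
time: 40.35
ee_pos: [0.4754, -0.207, 0.2021]
tcp_rot: [-179.8, -0.1, -94.8]
wrist_force: [-0.1, 0.8, -0.6]
opening: 0.0355
grasp_force: 41.1
```

Call:
arm_command:
  series:
    - [0,0,0,0]
    - [0,0,0,0]
    - [0,0,0,0]
    - [0,0,0,0]
    - [0,0,0,0]

```text
time: 40.85
ee_pos: [0.475, -0.2049, 0.1995]
tcp_rot: [180.0, 0.0, -94.6]
wrist_force: [-0.3, -0.8, -1.0]
opening: 0.0353
grasp_force: 41.1
```

Run:
```python
from h import *
c,K,C=shot('w11','wrist');o=bot.get_obs();print(o['ee_pos'],o['tcp_rot'],o['opening'])
off,ang,d,r,b=held(c['color'],K,C,o['ee_pos'][2]-.006+.03,lambda h,r:(h[...,1]>45)&(h[...,2]>60))
print('held',off,ang,d,ang-o['tcp_rot'][2])
c0=FX;half=80;r2=warp(c['color'],K,C,c0,.055,half);h=cv2.cvtColor(r2,cv2.COLOR_BGR2HSV)
g=((h[...,0]>10)&(h[...,0]<26)&(h[...,1]>110)).astype(np.uint8);g=cv2.morphologyEx(g,3,np.ones((9,9)))
n,l,s,ce=cv2.connectedComponentsWithStats(g);B=np.array([(ce[i]/4-80)*[1,-1] for i in range(1,n) if 150<s[i,4]<6000]);print(np.round(B,1).tolist())
cv2.polylines(r,[b.astype(int)],1,(0,0,255),1)
cv2.imwrite('pics/m11.png',np.hstack([cv2.resize(r,(400,400)),cv2.resize(r2,(400,400))]))
P=place(off,0,0,265.4);print(P);plan((*P,.13,265.4),(*P,.075,265.4))
```

```text
[ 0.474996   -0.20499611  0.19961519] [ 1.79984374e+02  8.16291062e-03 -9.45783266e+01] 0.035529789769767166
held [ 0.0045 -0.0002] 85.6 [35.9, 82.6] 180.17832656873327
[[-13.4, 23.9], [16.7, 21.6], [-16.9, -22.0], [13.1, -24.4]]
[ 0.47506154 -0.27849846]
leg [73.3 -5.9 69.6] turn 0.0004
leg [-0.  0. 55.] turn -0.0
```

View pics/m11.png

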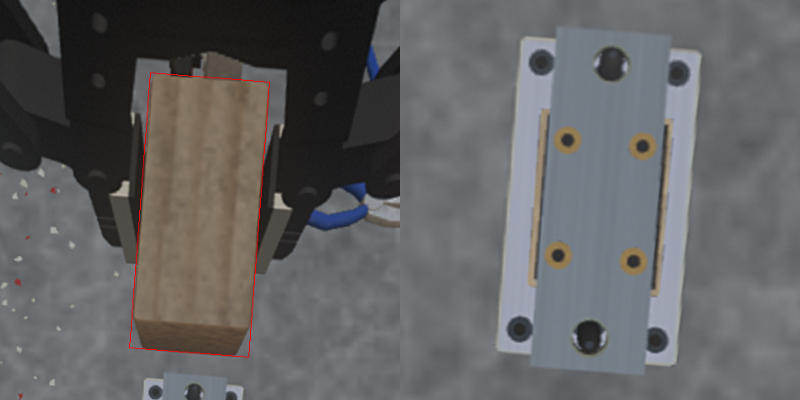

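The right half shows the template flat on the stack with both pins in its holes. The block is square in the hand and within 1 mm of centre (the red box takes in the near side face too). Next I place it.

Call:
arm_command:
  series:
    - [0.015,-0.001,0.008,0]
    - [0.035,-0.003,0.022,0]
    - [0.055,-0.004,0.042,0]
    - [0.072,-0.006,0.06,0]
    - [0.0773,-0.006,0.07,0]

```text
time: 41.4
ee_pos: [0.4739, -0.2844, 0.1274]
tcp_rot: [179.9, 0.0, -94.7]
wrist_force: [-0.2, -0.2, -0.8]
opening: 0.0353
grasp_force: 41.1
```

Call:
arm_command:
  series:
    - [0,0,0.012,0]
    - [0,0,0.028,0]
    - [0,0,0.044,0]
    - [0,0,0.056,0]
    - [0,0,0.062,0]

```text
time: 41.9
ee_pos: [0.4745, -0.2823, 0.0667]
tcp_rot: [179.9, 0.0, -94.6]
wrist_force: [-0.0, -0.6, -0.1]
opening: 0.0354
grasp_force: 41.1
```

Call:
arm_command:
  series:
    - [0,0,0.002,0]
    - [0,0,0.004,0]
    - [0,0,0.0055,0]
    - [0,0,0.0055,0]
    - [0,0,0.0055,0]

```text
time: 42.4
ee_pos: [0.4749, -0.283, 0.0626]
tcp_rot: [-180.0, -0.0, -94.6]
wrist_force: [-0.0, 0.1, -0.9]
opening: 0.0352
grasp_force: 41.1
```

Call:
arm_command:
  series:
    - [-0.0004,0,0.0005,0]
    - [-0.0004,0,0.001,0]
    - [-0.0004,0,0.0015,0]
    - [-0.0004,0,0.0015,0]
    - [-0.0004,0,0.0015,0]

```text
time: 42.9
ee_pos: [0.4748, -0.2826, 0.0611]
tcp_rot: [-180.0, -0.0, -94.6]
wrist_force: [-1.9, 1.2, 2.3]
opening: 0.0353
grasp_force: 41.4
```

Call:
arm_command:
  series:
    - [0,0,0.0005,0]
    - [0,0,0.0005,0]
    - [0,0,0.0005,0]
    - [0,0,0.0005,0]
    - [0,0,0.0005,0]

```text
time: 43.4
ee_pos: [0.4749, -0.2825, 0.0611]
tcp_rot: [-180.0, -0.0, -94.6]
wrist_force: [-1.7, 1.0, 7.0]
opening: 0.0356
grasp_force: 42.1
```

The block has touched down, so I release, lift and retreat to view the stack.

Call:
arm_command:
  series:
    - [0,0,0,0]
    - [0,0,0,0]
    - [0,0,0,0]
    - [0,0,0,0]
    - [0,0,0,0]
  hand: 0.065

```text
time: 43.9
ee_pos: [0.4748, -0.2825, 0.0601]
tcp_rot: [180.0, 0.0, -94.6]
wrist_force: [-0.3, 0.2, 0.5]
opening: 0.0649
grasp_force: 0.0
```

Call:
arm_command:
  series:
    - [0,0,-0.01,0]
    - [0,0,-0.03,0]
    - [0,0,-0.06,0]
    - [0,0,-0.1,0]
    - [0,0,-0.14,0]

```text
time: 44.4
ee_pos: [0.4745, -0.2823, 0.2023]
tcp_rot: [180.0, -0.0, -94.6]
wrist_force: [-0.2, -0.5, 0.1]
opening: 0.0649
grasp_force: 0.0
```

Call:
arm_command:
  series:
    - [-0.02,0,-0.005,0]
    - [-0.04,0,-0.01,0]
    - [-0.06,0,-0.015,0]
    - [-0.06,0,-0.015,0]
    - [-0.06,0,-0.015,0]

```text
time: 44.9
ee_pos: [0.4798, -0.2227, 0.216]
tcp_rot: [-179.9, -0.0, -94.6]
wrist_force: [0.2, 0.2, 0.2]
opening: 0.0649
grasp_force: 0.0
```

Run:
```python
from h import *
c,K,C=shot('w12','wrist');o=bot.get_obs();print(o['ee_pos'],o['tcp_rot'],o['wrist_force'])
r=warp(c['color'],K,C,FX,.085,80);r2=warp(c['color'],K,C,FX,.055,80)
cv2.imwrite('pics/m12.png',np.hstack([cv2.resize(r,(400,400)),cv2.resize(r2,(400,400))]))
```

```text
[ 0.47966511 -0.2230492   0.21554596] [-1.79981075e+02 -2.19720747e-02 -9.46052192e+01] [ 0.85186674 -0.03731747 -0.00487031]
```

View pics/m12.png

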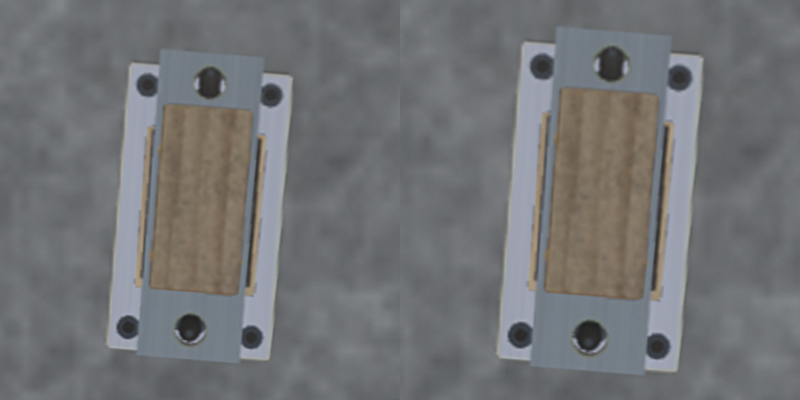

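The finished stack is square and centred: the pins show in both template holes, at left-panel (209,83) and (190,329), and the block is at (201,200). I hand it in.

```bash
python3 -c "
from workcell import bot
print(bot.job_done())"
```

```text
the job is handed in; nothing more can be done
None
```

The drilling stack is built in the order asked (backer, riser, template over both pins, clamp block), looked square and centred in the last picture, and was handed in at about 45 s; no verdict came back.

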